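Put the loose motors back in the parts case

ROBOT

A 6-joint arm with a two-finger parallel gripper is mounted at the origin on the work surface. World frame = base frame: x ahead of the robot, y to its left, z up, the work surface at z = 0. Lengths are in m, angles in rad, forces in N, time in s.
With the tool pointing down it reaches from about 0.275 to 1 m from the base axis. Payload 8.4 kg.
Tool frame: the origin (TCP) lies at the very end of the fingers, on their centre line; the grasp point (between the pads) lies grip_point_offset behind it (grip_point_offset is the distance from the TCP to the grasp point, in m); z points along the fingers, y is the direction in which the jaws open and shut (so a half turn about z gives the same grasp; the last joint's range is limited). The gripper opens to 85 mm and grips with 20 to 120 N. Pads are 22 mm wide; open, the fingers measure 114 mm over their backs; the gripper's body (76 mm by 85 mm) begins 54 mm behind the grasp point. The pads swing forward as they close: fully open they stand 13 mm farther back than shut.
Start: joints at [1.313, 0.353, 1.633, -0, 1.155, -0.002], TCP at [0.158, 0.605, 0.231] pointing down, gripper open.
Joint ranges: [-2.63, 2.63], [-0.92, 2.1], [0.06, 2.66], [-1.3, 4.44], [0, 2.69], [-3.02, 3.02]. Speed limits (rad/s): [2.22, 2.22, 2.79, 3.14, 3.14, 3.14].

INTERFACE

Orientations are given as a unit quaternion [w, x, y, z].
In Python, from rig import observe, read_camera, close_job, grip_point_offset gives the robot as it stands.
- The arm moves only by the tool step_arm, never from a script. Its argument "increments" is a list of rows, each a list of 3 entries, a list of its own where there are three numbers: the shift along the tool's x, y, z as a fraction of full scale, then the turn, a rotation vector about the tool's x, y, z as a fraction of full scale, then the closure, from 0 (fully open) to 1 (shut). In form: [[[dx, dy, dz], [rx, ry, rz], gripper], ...]. A call has 1 to 8 rows; each row is the pose to reach, as a shift and turn from the pose commanded when the call began, along the tool's axes at that moment; what a row does not reach only later rows make up. Full scale, the value 1, is 0.3 m for a shift and 90 degrees for a turn. A row lasts 1/10 s, in which the tool goes at most 50 mm and 8.59 degrees, less where a joint would pass 70% of its speed; a pose out of reach is approached as far as the arm can. A call with a number of a shift or a turn outside -1 to 1 is refused whole. A call with a gripper value outside its range is refused whole. The fingers move at their own pace and stop on an object; the grip force is fixed at half the most. Time passes only in rows, so rows that repeat a pose let the fingers close. It gives the time, the measured TCP pose, the force and the opening at its end, in the units of the state.
- observe(): the state, without advancing time (a new reading comes with each control period).
- read_camera(name): name is "side" or "top"; returns a dict with "frame" (420x560x3 uint8, red, green, blue), "fx", "fy", "cx", "cy" (pixels), "rvec" (rotation vector, rad) and "tvec" (3), from world to camera coordinates, as OpenCV has them. Camera axes: x right, y down, z forward; pixel columns grow to the right and rows downward; lengths in m; the calibration is good to about 2 mm. A picture is of the moment at which its call begins. There is no depth.
- close_job(): hands the job in, once; it reports no verdict.
The state is a dict: "clock": time; "q": joint angles; "qvel": joint speeds; "effort": joint torques, N m; "position": TCP position; "tool_rot": TCP orientation; "force": force on the tool from outside, world axes, zero at the start; "ft_torque": the same for the moment, N m; "finger_gap": opening from 0.0 (shut) to 1.0 (fully open).
Only numpy, scipy, OpenCV 4.12 (cv2) and the standard library are available. Lean on these libraries where they do the work, as an engineer would, in place of code of your own. Each camera call takes 0.05 s, during which the arm holds its last target. There are 200 camera calls.

TASK

Clear the four loose motors (large stepper, small stepper, servo, round outrunner) off the work board into the parts case: each goes in the bin that already holds a motor of its own kind, standing upright on the bin's floor beside it, shaft up. Set them down gently, do not drop them, and leave the circuit board and the battery holder where they lie.

Things in the scene. Friction and masses are not known exactly. Their poses are not given: they have to be found in the camera images.
- stepper_large: The larger square stepper motor, black with aluminium end caps: 42 x 42 mm (sides square to x and y), 38 mm tall, plus a 5 mm shaft 22 mm long on top; 280 g. Loose on the work board, underside at z = 4 mm, any yaw. Origin: centre of its underside; z up along the shaft.
- stepper_small: The smaller, slimmer square stepper motor, black with aluminium end caps: 28 x 28 mm (sides square to x and y), 45 mm tall, plus a 5 mm shaft 20 mm long on top; 140 g. Loose on the work board, underside at z = 4 mm, any yaw. Origin: centre of its underside; z up along the shaft.
- servo: Black hobby servo: body 40 (x) by 20 (y) mm, 36 mm tall; mounting ears 26 to 29 mm up make it 54 mm long in x; a white round horn, 19 mm across, on top at x = +10 mm, its face 41 mm up; 55 g. Loose on the work board, underside at z = 4 mm, any yaw. Origin: centre of its underside; z up along the shaft.
- outrunner: Round brushless motor, rigid: black bell 35 mm across from 9 to 36 mm up, aluminium foot 33 mm across; the 5 mm shaft on top ends 50 mm up; 110 g. Loose on the work board, underside at z = 4 mm, any yaw. Origin: centre of its underside; z up along the shaft.
- bin_stepper_large: Open grey bin of the large steppers, known by the large stepper standing loose in it, centred 32 mm to -x of the bin's centre; its +x half is free. Fixed, one of four alike, 2 by 2 in a black case (rim at z = 42 mm). Outside 118 (x) by 100 (y) mm, 36 mm high, walls and floor 3 mm. Origin: centre of its underside, at z = 4 mm; z up.
- bin_stepper_small: Open grey bin of the small steppers, known by the small stepper standing loose in it, centred 36 mm to -x of the bin's centre; its +x half is free. Fixed, one of four alike, 2 by 2 in a black case (rim at z = 42 mm). Outside 118 (x) by 100 (y) mm, 36 mm high, walls and floor 3 mm. Origin: centre of its underside, at z = 4 mm; z up.
- bin_servo: Open grey bin of the servos, known by the servo standing loose in it, centred 41 mm to -x of the bin's centre, long side along y; its +x half is free. Fixed, one of four alike, 2 by 2 in a black case (rim at z = 42 mm). Outside 118 (x) by 100 (y) mm, 36 mm high, walls and floor 3 mm. Origin: centre of its underside, at z = 4 mm; z up.
- bin_outrunner: Open grey bin of the outrunners, known by the outrunner standing loose in it, centred 34 mm to -x of the bin's centre; its +x half is free. Fixed, one of four alike, 2 by 2 in a black case (rim at z = 42 mm). Outside 118 (x) by 100 (y) mm, 36 mm high, walls and floor 3 mm. Origin: centre of its underside, at z = 4 mm; z up.
- controller: A bystander, lying loose on the work board at its far (+x) edge, underside at z = 4 mm. Origin: centre of its underside. Green controller circuit board on four brass standoffs, 54 mm (x) by 69 mm (y), 22 mm tall. Not to be moved.
- battery_box: A bystander, lying loose on the work board at its far (+x) edge, underside at z = 4 mm. Origin: centre of its underside. Black holder with four AA cells side by side, 58 mm (x) by 65 mm (y), 17 mm tall. Not to be moved.

How it is judged:
By the outcome, as a careful person would: the job done as asked, in the order asked, and still so for the second after the job is handed in, with the robot touching nothing.
It also fails if it takes over 96 s, if anything falls off the work surface, if the arm or the gripper's body presses on something with over 40 N, if the wrist force passes 120 N, or if a joint passes its speed limit or range.

## Working session

There is one attempt and no reset: what is moved stays moved. The work goes in short steps, Python scripts to look and compute and a tool call to move; the robot and the scene stay as the last step left them, time stands still between calls to the robot, and variables do not carry over. Pictures are saved under pics/ and viewed, about 12 in all and at most 16, crops included, and the job is handed in when it is done.

Besides the shell and the picture viewer there is one more tool, called as name([rows], argument=value, ...), one row to a line, values as JSON. step_arm: Moves the arm, as the interface text tells. Shift numbers are shares of 0.3 m and turn numbers shares of 90 degrees, none past 1 either way. Its arguments: {"type":"object","properties":{"increments":{"type":"array"}},"required":["increments"]}

```bash
mkdir -p pics; ls
cat > h.py <<'E'
import numpy as np, cv2
from rig import observe, read_camera, close_job, grip_point_offset
def cam(name,save=None):
    c=read_camera(name)
    if save: cv2.imwrite(save,c["frame"][:,:,::-1])
    c["K"]=np.array([[c["fx"],0,c["cx"]],[0,c["fy"],c["cy"]],[0,0,1]]);c["R"]=cv2.Rodrigues(np.array(c["rvec"],float))[0];c["t"]=np.array(c["tvec"],float)
    return c
def ray(c,u,v,z):
    d=c["R"].T@np.linalg.inv(c["K"])@[u,v,1];o=-c["R"].T@c["t"]
    return o+d*(z-o[2])/d[2]
def proj(c,p):
    q=c["K"]@(c["R"]@np.array(p)+c["t"]);return q[:2]/q[2]
E
python3 - <<'E'
from h import *
print(observe(),grip_point_offset)
for n in("top","side"):
    c=cam(n,f"pics/{n}0.png");print(n,c["fx"],c["fy"],-c["R"].T@c["t"],c["R"].round(3).tolist())
    np.savez(f"{n}0.npz",frame=c["frame"],K=c["K"],R=c["R"],t=c["t"])
E
```

```text
pics
{'clock': 0.0, 'q': array([ 1.31262513e+00,  3.53664375e-01,  1.63414493e+00, -8.73181474e-07,
        1.15519849e+00, -2.37153511e-03]), 'qvel': array([-5.38224056e-04,  2.53316306e-04,  1.60581311e-05, -1.48840249e-03,
        1.57602367e-03, -9.77834511e-04]), 'effort': array([-9.76609999e-05, -6.05265927e+01, -3.42064261e+01,  1.08946535e-04,
        9.59293102e-03,  4.63548815e-05]), 'position': array([0.15799665, 0.6042006 , 0.23054693]), 'tool_rot': array([-9.15197633e-05,  1.27551201e-01,  9.91831735e-01, -7.01626902e-04]), 'force': array([-0.05164005,  0.03884768, -0.3132545 ]), 'ft_torque': array([-0.03658064,  0.04491415, -0.00560594]), 'finger_gap': 0.9989630211537912} 0.0187
top 464.77895110487736 464.77895110487736 [0.43208738 0.01625348 1.08922826] [[-0.009, -1.0, 0.026], [-0.989, 0.005, -0.144], [0.144, -0.027, -0.989]]
side 479.6061217378233 479.6061217378233 [0.31012996 0.51935434 0.72212963] [[-0.896, -0.443, 0.006], [-0.343, 0.685, -0.643], [0.281, -0.578, -0.766]]
```

View pics/top0.png

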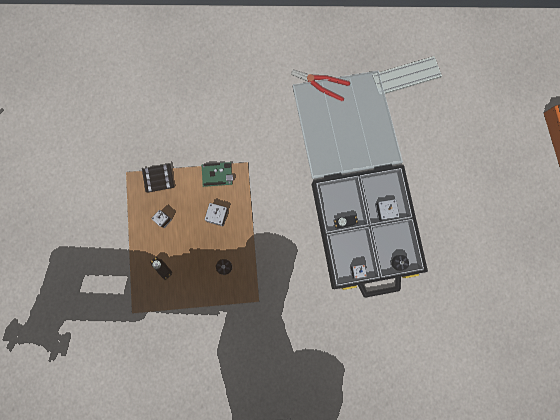

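View pics/side0.png

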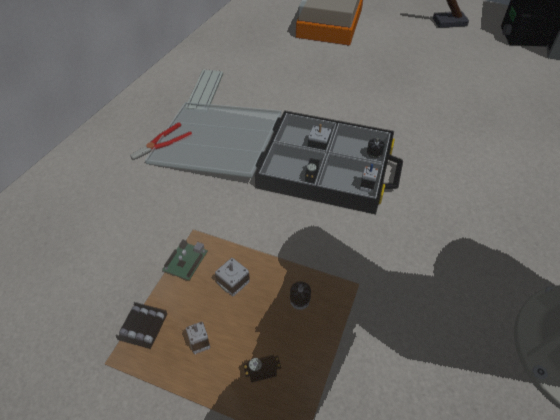

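Top view: on the board are the large stepper (217,212), small stepper (162,216), servo (160,267) and outrunner (223,267). The bins hold the servo at (345,220), large stepper at (388,208), small stepper at (359,270) and outrunner at (401,261). The case is yawed slightly. The side view shows the same layout. Next I'll zoom in.

Run:
```python
import cv2,numpy as np
a=np.load("top0.npz")["frame"][:,:,::-1]
g=lambda im:(255*(im/255.)**0.55).astype(np.uint8)
b=g(cv2.resize(a[155:305,120:265],None,fx=4,fy=4,interpolation=cv2.INTER_CUBIC));cv2.imwrite("pics/tb.png",b)
b=g(cv2.resize(a[160:300,305:435],None,fx=4,fy=4,interpolation=cv2.INTER_CUBIC));cv2.imwrite("pics/tc.png",b)
s=np.load("side0.npz")["frame"][:,:,::-1]
b=g(cv2.resize(s[230:400,170:370],None,fx=3.5,fy=3.5,interpolation=cv2.INTER_CUBIC));cv2.imwrite("pics/sb.png",b)
```

```text
(no output)
```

View pics/tb.png

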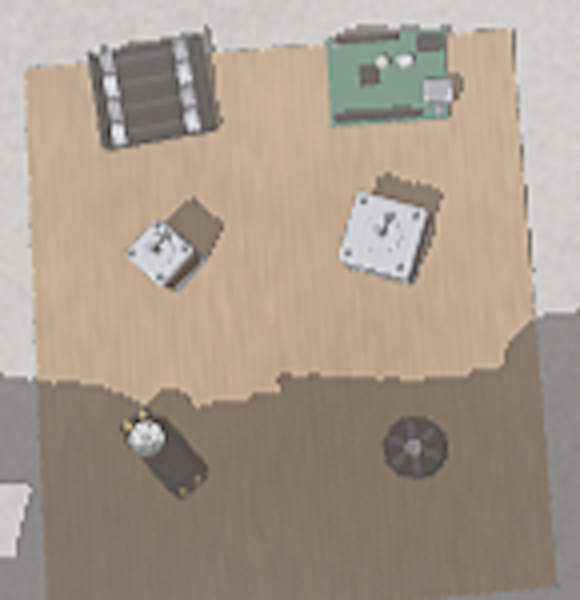

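View pics/tc.png

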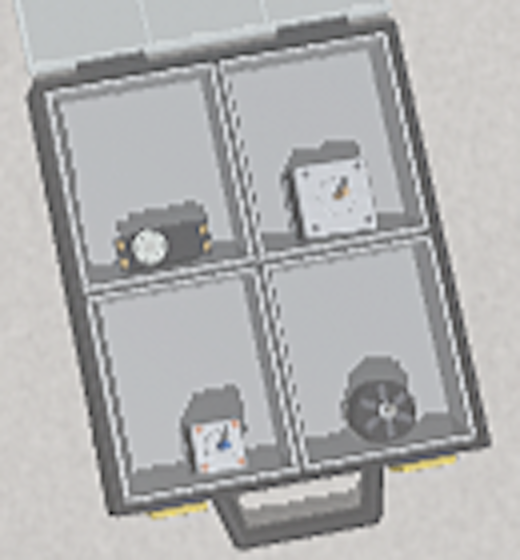

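View pics/sb.png

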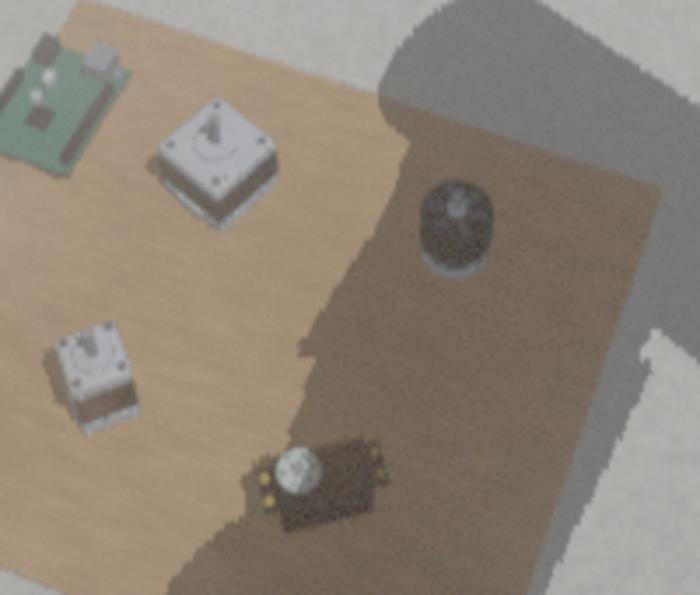

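Crop readings, top view:
- Large stepper cap corners at about (362,190), (434,207), (412,284), (340,263).
- Small stepper cap centred at about (161,253).
- Servo horn at (146,437), with its body running to (190,490).
- Outrunner centred at (415,447).
- Bin divider crossing at about (262,262) in the case crop.

Case crop: the servo bin is upper left, large stepper upper right, small stepper lower left and outrunner lower right. The free halves face up (+x).

```bash
cat >> h.py <<'E'
def load(n):
    d=np.load(n+"0.npz");return {k:d[k] for k in d}
E
python3 - <<'E'
from h import *
T=load("top");S=load("side")
def T_(c,off,f,pts,z):
    return np.array([ray(c,off[0]+(u+.5)/f-.5,off[1]+(v+.5)/f-.5,z)[:2] for u,v in pts])
tb=lambda p,z:T_(T,(120,155),4,p,z); tc=lambda p,z:T_(T,(305,160),4,p,z); sb=lambda p,z:T_(S,(170,230),3.5,p,z)
def rep(n,P):
    e=[P[(i+1)%len(P)]-P[i] for i in range(len(P))]
    print(n,P.mean(0).round(4),[f"{np.hypot(*x)*1e3:.0f}mm@{np.degrees(np.arctan2(x[1],x[0])):.0f}" for x in e])
# mask caps
for n,c,roi,z in(("LS",T,(200,240,195,232),.042),("SS",T,(148,178,205,232),.049),("LS side",S,(212,252,255,298),.042),("SS side",S,(182,212,318,358),.049),("LSref",T,(372,402,196,222),.045),("SSref",T,(350,370,261,281),.052)):
    f=c["frame"][roi[2]:roi[3],roi[0]:roi[1]];f=cv2.resize(f,None,fx=8,fy=8,interpolation=cv2.INTER_CUBIC)
    h=cv2.cvtColor(f,cv2.COLOR_RGB2HSV);m=((h[...,1]<45)&(h[...,2]>(165 if 'ref' in n else 135))).astype(np.uint8)
    m=cv2.morphologyEx(m,cv2.MORPH_OPEN,np.ones((13,13)))
    cs,_=cv2.findContours(m,0,2);k=max(cs,key=cv2.contourArea);r=cv2.minAreaRect(k)
    P=np.array([ray(c,roi[0]+(u+.5)/8-.5,roi[2]+(v+.5)/8-.5,z)[:2] for u,v in cv2.boxPoints(r)]);rep(n+" mask",P)
rep("LS hand",tb([(362,190),(434,207),(412,284),(340,263)],.042))
rep("LS side hand",sb([(217,98),(278,155),(220,212),(159,147)],.042))
rep("SS hand",tb([(161,218),(200,252),(172,287),(126,252)],.049))
rep("SS side hand",sb([(57,355),(112,322),(131,375),(74,400)],.049))
print("OR",tb([(415,447)],.040),sb([(457,200)],.052),"shaft top",tb([(415,446)],.052))
print("horn",tb([(146,437)],.045),sb([(298,470)],.045)); 
rep("servo ear ends top z.033",tb([(122,428),(144,410),(208,470),(184,498)],.033))
rep("servo ears side z.033",sb([(262,462),(375,438),(385,482),(270,508)],.033))
rep("case outer z.042",tc([(30,90),(393,18),(490,440),(112,515)],.042))
rep("bins inner z.040",tc([(47,93),(388,33),(470,437),(125,500)],.040))
print("div",tc([(262,262)],.04))
print("refs LS,OR,SV horn,SS",tc([(338,197)],.045),tc([(381,408)],.043),tc([(149,245)],.048),tc([(219,446)],.052))
E
```

```text
LS mask [0.5793 0.1433] ['42mm@-15', '42mm@-106', '42mm@165', '41mm@74']
SS mask [0.5694 0.2673] ['27mm@-39', '28mm@-131', '27mm@140', '27mm@49']Traceback (most recent call last):
  File "<stdin>", line 14, in <module>
ValueError: max() iterable argument is empty
```

```bash
cat > m.py <<'E'
from h import *
T=load("top");S=load("side")
def T_(c,off,f,pts,z):
    return np.array([ray(c,off[0]+(u+.5)/f-.5,off[1]+(v+.5)/f-.5,z)[:2] for u,v in pts])
tb=lambda p,z:T_(T,(120,155),4,p,z); tc=lambda p,z:T_(T,(305,160),4,p,z); sb=lambda p,z:T_(S,(170,230),3.5,p,z)
def rep(n,P):
    e=[P[(i+1)%len(P)]-P[i] for i in range(len(P))]
    print(n,P.mean(0).round(4),[f"{np.hypot(*x)*1e3:.0f}mm@{np.degrees(np.arctan2(x[1],x[0])):.0f}" for x in e])
rep("LS hand",tb([(362,190),(434,207),(412,284),(340,263)],.042))
rep("LS side hand",sb([(217,98),(278,155),(220,212),(159,147)],.042))
rep("SS hand",tb([(161,218),(200,252),(172,287),(126,252)],.049))
rep("SS side hand",sb([(57,355),(112,322),(131,375),(74,400)],.049))
print("OR",tb([(415,447)],.040),sb([(457,200)],.052),"shaft top",tb([(415,446)],.052))
print("horn",tb([(146,437)],.045),sb([(298,470)],.045)); 
rep("servo ear ends top z.033",tb([(122,428),(144,410),(208,470),(184,498)],.033))
rep("servo ears side z.033",sb([(262,462),(375,438),(385,482),(270,508)],.033))
rep("case outer z.042",tc([(30,90),(393,18),(490,440),(112,515)],.042))
rep("bins inner z.040",tc([(47,93),(388,33),(470,437),(125,500)],.040))
print("div",tc([(262,262)],.04))
print("refs LS,OR,SV horn,SS",tc([(338,197)],.045),tc([(381,408)],.043),tc([(149,245)],.048),tc([(219,446)],.052))
E
python3 m.py
python3 - <<'E'
from h import *
T=load("top")
o,K=ray,None
for n,roi,z,th in(("LSref",(374,404,194,224),.045,185),("SSref",(350,370,261,281),.052,185)):
    f=T["frame"][roi[2]:roi[3],roi[0]:roi[1]];print(n,cv2.cvtColor(f,cv2.COLOR_RGB2GRAY)[::3,::3])
E
```

```text
LS hand [0.5789 0.1402] ['42mm@-104', '46mm@165', '42mm@73', '43mm@-16']
LS side hand [0.5783 0.149 ] ['46mm@160', '41mm@77', '48mm@-23', '39mm@-106']
SS hand [0.5693 0.2635] ['30mm@-131', '25mm@143', '33mm@53', '27mm@-45']
SS side hand [0.5695 0.272 ] ['28mm@-118', '28mm@140', '26mm@53', '23mm@-38']
OR [[0.46000559 0.12342142]] [[0.46169155 0.12786182]] shaft top [[0.46023515 0.12220127]]
horn [[0.46655971 0.27170314]] [[0.46765831 0.27382471]]
servo ear ends top z.033 [0.4588 0.2641] ['16mm@-50', '50mm@-133', '20mm@140', '53mm@42']
servo ears side z.033 [0.4603 0.2655] ['50mm@-141', '20mm@129', '50mm@40', '21mm@-52']
case outer z.042 [ 0.5506 -0.2061] ['217mm@-79', '248mm@-170', '218mm@100', '245mm@10']
bins inner z.040 [ 0.5506 -0.2072] ['203mm@-80', '237mm@-171', '199mm@100', '235mm@10']
div [[ 0.55090452 -0.2096524 ]]
refs LS,OR,SV horn,SS [[ 0.58746055 -0.25357125]] [[ 0.46742037 -0.2734693 ]] [[ 0.56004325 -0.14395782]] [[ 0.44680781 -0.17937538]]
LSref [[146 147 146 147 152 156 155 148 147 154]
 [146 154  95  95  78  80  80 155 146 153]
 [147  73  76  65  79 136 178 184 147 149]
 [155  36 135 174 176 181 178 177 146 148]
 [155  34 181 174 172 108 184 171 146 146]
 [149  35 175 168 173  80 174 175 113 146]
 [148  89 146 176 186 180 127 173 160 155]
 [147  89  50 184 179 176 173 179 196  81]
 [ 93  87  34 179 183  91  85  49  91 167]
 [ 78  74  60 165 186 114  81  70 158 139]]
SSref [[154  81  83  83  83  70 148]
 [ 96  83  80  73  76  67 150]
 [ 77 177 191 136 194  70 151]
 [110 142 138 126 140 177 154]
 [134  45 104 176 182 203  78]
 [ 80  31 124 191 190 157  82]
 [ 85  82  79  65  60 164 194]]
```

```bash
cat > seg.py <<'E'
from h import *
def seg(c,roi,fn,z,k=9,shape="rect"):
    f=c["frame"][roi[2]:roi[3],roi[0]:roi[1]];f=cv2.resize(f,None,fx=8,fy=8,interpolation=cv2.INTER_CUBIC)
    h=cv2.cvtColor(f,cv2.COLOR_RGB2HSV).astype(int);m=fn(h[...,1],h[...,2]).astype(np.uint8)
    m=cv2.morphologyEx(m,cv2.MORPH_CLOSE,np.ones((9,9)));m=cv2.morphologyEx(m,cv2.MORPH_OPEN,np.ones((k,k)))
    cs,_=cv2.findContours(m,0,2);q=max(cs,key=cv2.contourArea)
    B=cv2.boxPoints(cv2.minAreaRect(q));
    o=lambda a:[roi[0]+(a[0]+.5)/8-.5,roi[2]+(a[1]+.5)/8-.5]
    px=np.array([o(b) for b in B]);P=np.array([ray(c,*p,z)[:2] for p in px]);e=np.diff(np.vstack([P,P[:1]]),axis=0)
    return px,P.mean(0),[f"{np.hypot(*x)*1e3:.0f}@{np.degrees(np.arctan2(x[1],x[0])):.0f}" for x in e[:2]]
E
python3 - <<'E'
from seg import *
T=load("top");S=load("side")
cap=lambda v0:lambda s,v:(s<45)&(v>v0)
J=[("LS",T,(200,240,195,232),cap(135),.042,13),("SS",T,(148,178,205,232),cap(135),.049,13),
("LSs",S,(212,252,255,298),cap(115),.042,13),("SSs",S,(182,212,318,358),cap(115),.049,13),
("LSref",T,(372,404,194,219),cap(165),.045,13),("SSref",T,(350,370,261,281),cap(165),.052,5),
("OR",T,(212,236,254,280),lambda s,v:v<48,.040,9),("ORs",S,(286,314,278,312),lambda s,v:v<48,.03,9),
("SV",T,(146,176,255,283),lambda s,v:(v<42),.038,9),("SVs",S,(238,286,350,386),lambda s,v:v<42,.036,9),
("hrn",T,(146,176,255,283),lambda s,v:(s<60)&(v>75),.045,9),("hrns",S,(238,286,350,386),lambda s,v:(s<60)&(v>75),.045,9)]
im={"T":T["frame"][:,:,::-1].copy(),"S":S["frame"][:,:,::-1].copy()}
big={k:cv2.resize(v,None,fx=4,fy=4,interpolation=cv2.INTER_CUBIC) for k,v in im.items()}
for n,c,roi,fn,z,k in J:
    try:px,P,e=seg(c,roi,fn,z,k)
    except ValueError: print(n,"none");continue
    print(n,px.mean(0).round(1),P.round(4),e)
    cv2.polylines(big["S" if c is S else "T"],[np.int32((px+.5)*4)],True,(0,0,255),1)
for k in big: big[k]=(255*(big[k]/255.)**.6).astype(np.uint8)
t=np.hstack([big["T"][780:1140,560:960],big["T"][780:1140,1320:1680]]);s=big["S"][1020:1560,700:1280]
cv2.imwrite("pics/ot.png",t);cv2.imwrite("pics/os.png",s)
E
```

```text
LS [215.  213.5] [0.5792 0.1433] ['42@-15', '42@-106']
SS [159.1 217.7] [0.5694 0.2673] ['27@-40', '28@-131']
LSs [231.7 270.9] [0.5812 0.145 ] ['45@-104', '43@155']
SSs [196.4 331.6] [0.571  0.2696] ['26@-133', '27@138']
LSref [388.5 209. ] [ 0.5872 -0.2521] ['41@-80', '41@-172']
SSref [359.5 271.3] [ 0.4465 -0.1796] ['27@-80', '26@-171']
OR [223.4 266.6] [0.4596 0.1233] ['35@-90', '33@-180']
ORs [300.  293.8] [0.4614 0.1271] ['49@-67', '36@-157']
SV [162.1 268.9] [0.4556 0.2599] ['24@-47', '44@-137']
SVs [262.8 368.7] [0.4557 0.2715] ['53@-136', '32@132']
hrn [155.9 263.9] [0.4665 0.2721] ['19@-60', '18@-149']
hrns [253.2 363.6] [0.4699 0.2743] ['14@-154', '20@118']
```

View pics/ot.png

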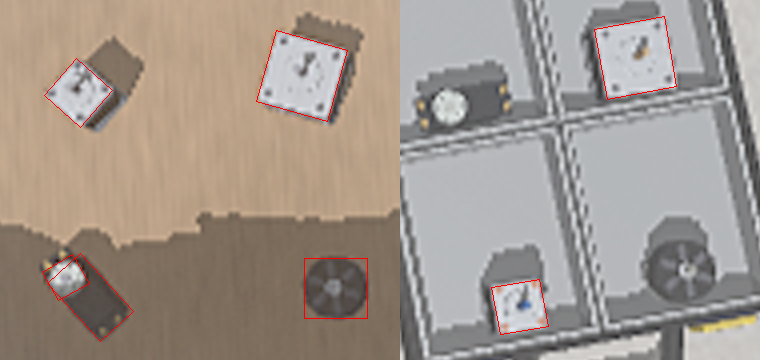

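View pics/os.png

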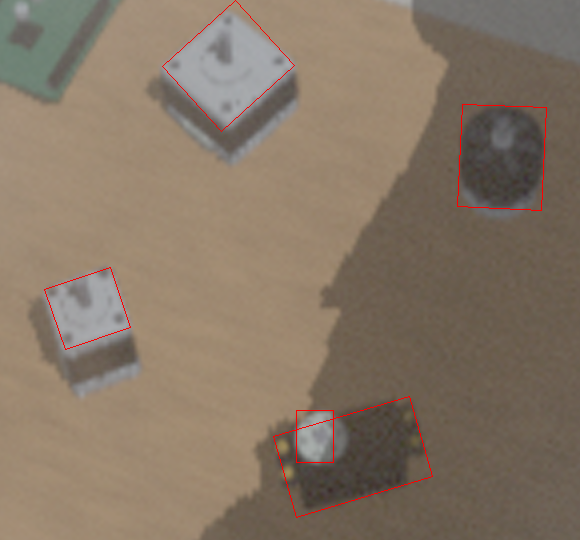

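Overlays: the top-view boxes fit all the caps and the outrunner. In the side view the caps match too, with a bias of about 2 mm against the top view, so I'll average the two. I've viewed 7 pictures. Next is a helper that converts a goal pose into step numbers, and then the move.

```bash
cat > go.py <<'E'
import sys
from h import *
from scipy.spatial.transform import Rotation as Ro
G={}
cc=np.array([.5507,-.2092]);a=np.radians(10.);X=np.array([np.cos(a),np.sin(a)]);Y=np.array([-X[1],X[0]])
P={"LS":(.580,.1442,74.5),"SS":(.570,.268,-40),"SV":(.4597,.2655,-47),"OR":(.4602,.124,90)}
b={"LS":(60,-50.5,22),"SS":(-60,50.5,20),"SV":(60,50.5,18),"OR":(-60,-50.5,20)}
for k,(u,v,o) in b.items():
    p=cc+X*(u+o)/1e3+Y*v/1e3;P[k+"b"]=(p[0],p[1],{"LS":100,"SS":-80,"SV":10,"OR":100}[k])
def plan(x,y,z,phi,s=None):
    s=s or observe();q=np.array(s["tool_rot"]);R=Ro.from_quat(q[[1,2,3,0]])
    f=np.radians(phi);ty=np.array([np.cos(f),np.sin(f),0]);tz=np.array([0,0,-1.]);Rg=Ro.from_matrix(np.c_[np.cross(ty,tz),ty,tz])
    d=R.inv().apply(np.array([x,y,z])-s["position"])/.3;r=(R.inv()*Rg).as_rotvec()/(np.pi/2)
    return d.round(3).tolist(),r.round(3).tolist()
if __name__=="__main__":
    for k in P: print(k,np.round(P[k],4))
    s=observe()
    print(s["position"].round(4),s["clock"])
    for i in range(1,len(sys.argv),2):
        k=sys.argv[i];print(k,sys.argv[i+1],plan(P[k][0],P[k][1],float(sys.argv[i+1]),P[k][2]))
E
python3 go.py LS .13 LS .009
```

```text
LS [ 0.58    0.1442 74.5   ]
SS [  0.57    0.268 -40.   ]
SV [  0.4597   0.2655 -47.    ]
OR [ 0.4602  0.124  90.    ]
LSb [  0.6402  -0.2447 100.    ]
SSb [  0.5025  -0.1664 -80.    ]
SVb [ 0.6187 -0.1459 10.    ]
ORb [  0.5201  -0.2659 100.    ]
[0.158  0.6043 0.2306] 0.1
LS .13 ([-1.749, -1.127, 0.337], [-0.001, -0.0, 0.009])
LS .009 ([-1.749, -1.127, 0.74], [-0.001, -0.0, 0.009])
```

step_arm([
  [[-1,-0.644,0.19],[0,0,0],0],
  [[-1,-0.644,0.19],[0,0,0],0],
  [[-1,-0.644,0.19],[0,0,0],0],
  [[-1,-0.644,0.19],[0,0,0],0],
  [[-1,-0.644,0.19],[0,0,0],0],
  [[-1,-0.644,0.19],[0,0,0],0],
  [[-1,-0.644,0.19],[0,0,0],0],
  [[-1,-0.644,0.19],[0,0,0],0],
])

```text
clock: 0.9
position: [0.4014, 0.3381, 0.1733]
tool_rot: [-0.0, 0.129, 0.992, -0.001]
force: [-0.8, 0.5, 0.7]
finger_gap: 1.004
```

step_arm([
  [[-0.749,-0.483,0.147],[0,0,0.009],0],
  [[-0.749,-0.483,0.147],[0,0,0.009],0],
  [[-0.749,-0.483,0.147],[0,0,0.009],0],
  [[-0.749,-0.483,0.147],[0,0,0.009],0],
  [[-0.749,-0.483,0.147],[0,0,0.009],0],
  [[-0.749,-0.483,0.147],[0,0,0.009],0],
  [[-0.749,-0.483,0.147],[0,0,0.009],0],
  [[-0.749,-0.483,0.147],[0,0,0.009],0],
])

```text
clock: 1.7
position: [0.5797, 0.1451, 0.1298]
tool_rot: [-0.001, 0.135, 0.991, -0.0]
force: [0.9, 1.1, 1.0]
finger_gap: 0.998
```

```bash
python3 go.py LS .13 LS .009|tail -3
```

```text
[0.5797 0.1451 0.1298] 1.7
LS .13 ([-0.002, -0.003, -0.001], [-0.0, -0.001, -0.0])
LS .009 ([-0.002, -0.002, 0.403], [-0.0, -0.001, -0.0])
```

step_arm([
  [[0,-0.002,0.1],[0,0,0],0],
  [[0,-0.002,0.2],[0,0,0],0],
  [[0,-0.002,0.3],[0,0,0],0],
  [[0,-0.002,0.36],[0,0,0],0],
  [[0,-0.002,0.39],[0,0,0],0],
  [[0,-0.002,0.403],[0,0,0],0],
  [[0,-0.002,0.403],[0,0,0],0],
  [[0,-0.002,0.403],[0,0,0],0.3],
])

```text
clock: 2.5
position: [0.5806, 0.1447, 0.0103]
tool_rot: [0.001, 0.134, 0.991, 0.0]
force: [0.4, 0.3, -0.4]
finger_gap: 0.859
```

step_arm([
  [[0,0,0],[0,0,0],0.4],
  [[0,0,0],[0,0,0],0.5],
  [[0,0,0],[0,0,0],1],
  [[0,0,0],[0,0,0],1],
  [[0,0,0],[0,0,0],1],
  [[0,0,0],[0,0,0],1],
  [[0,0,0],[0,0,0],1],
  [[0,0,0],[0,0,0],1],
])

```text
clock: 3.3
position: [0.5806, 0.1443, 0.0102]
tool_rot: [0.001, 0.135, 0.991, 0.0]
force: [-0.4, 1.0, 6.0]
finger_gap: 0.481
```

```bash
python3 - <<'E'
from h import *
print(observe()["position"],observe()["finger_gap"])
c=cam("side");f=cv2.resize(c["frame"][200:340,150:350,::-1],None,fx=3,fy=3,interpolation=cv2.INTER_CUBIC);cv2.imwrite("pics/g1.png",f)
E
python3 go.py LSb .12|tail -1
```

```text
[0.58061757 0.1442645  0.01018197] 0.4812273772787656
LSb .12 ([-0.538, -1.196, -0.366], [0.0, 0.001, -0.283])
```

View pics/g1.png

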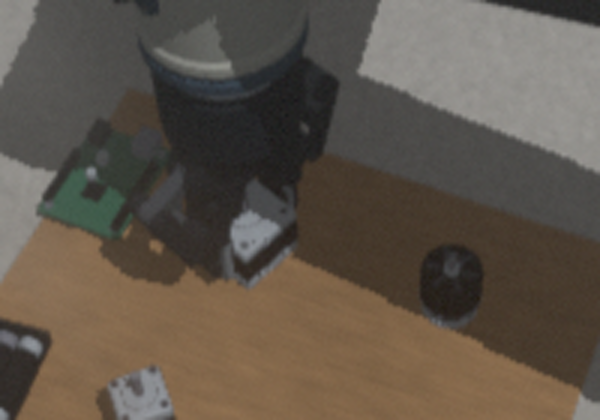

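The large stepper is held (gap 0.48, about 41 mm, square in the jaws). Lift and carry.

step_arm([
  [[0,0,-0.1],[0,0,0],1],
  [[0,0,-0.22],[0,0,0],1],
  [[0,0,-0.36],[0,0,0],1],
  [[-0.12,-0.26,-0.36],[0,0,-0.06],1],
  [[-0.18,-0.4,-0.36],[0,0,-0.14],1],
  [[-0.24,-0.53,-0.36],[0,0,-0.2],1],
  [[-0.3,-0.66,-0.36],[0,0,-0.28],1],
  [[-0.36,-0.8,-0.36],[0,0,-0.283],1],
])

```text
clock: 4.15
position: [0.618, -0.1048, 0.1172]
tool_rot: [-0.0, -0.089, 0.996, 0.0]
force: [1.4, 0.6, -3.4]
finger_gap: 0.485
```

```bash
python3 go.py LSb .12|tail -2
```

```text
[ 0.618  -0.1048  0.1172] 4.15
LSb .12 ([0.01, -0.472, -0.009], [0.0, -0.0, 0.003])
```

step_arm([
  [[0,-0.16,0],[0,0,0],1],
  [[0,-0.3,0],[0,0,0],1],
  [[0,-0.4,0],[0,0,0],1],
  [[0,-0.44,0],[0,0,0],1],
  [[0,-0.44,0],[0,0,0],1],
  [[0,-0.44,0],[0,0,0],1],
])

```text
clock: 4.75
position: [0.6406, -0.2317, 0.1169]
tool_rot: [-0.001, -0.087, 0.996, 0.001]
force: [0.5, 0.5, -3.6]
finger_gap: 0.481
```

```bash
python3 - <<'E'
from go import *
T=cam("top");S=cam("side")
def ov(c):
    f=c["frame"][:,:,::-1].copy();f=cv2.resize(f,None,fx=4,fy=4,interpolation=cv2.INTER_CUBIC)
    for u,v,_ in b.values():
        q=[cc+X*(u+sx*59)/1e3+Y*(v+sy*50)/1e3 for sx,sy in((-1,-1),(1,-1),(1,1),(-1,1))]
        cv2.polylines(f,[np.int32([(proj(c,[*p,.04])+.5)*4 for p in q])],True,(0,0,255),1)
    return f
cv2.imwrite("pics/b1.png",np.hstack([ov(T)[640:1200,1200:1740][:,:400+140:1][:, :400+140],]))
cv2.imwrite("pics/b2.png",ov(S)[420:860,1000:1660])
E
python3 go.py LSb .075 LSb .014|tail -3
```

```text
[ 0.6409 -0.2311  0.1171] 4.85
LSb .075 ([0.01, -0.044, 0.14], [0.001, -0.0, 0.001])
LSb .014 ([0.01, -0.045, 0.344], [0.001, -0.0, 0.001])
```

View pics/b2.png

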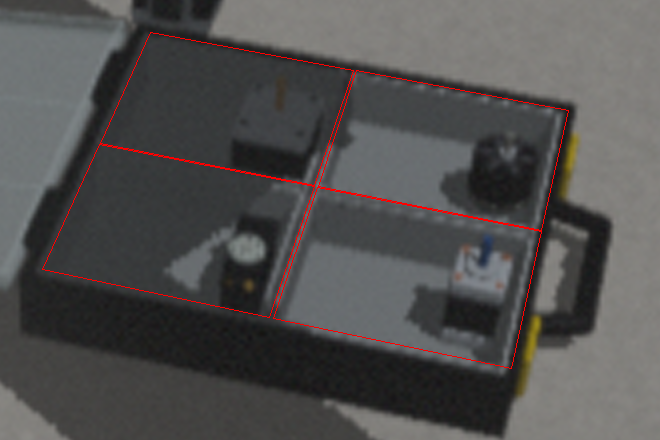

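The model bin outlines fit the side view to within 1–2 mm. Now I'll lower the large stepper.

step_arm([
  [[0.01,-0.045,0],[0,0,0],1],
  [[0.01,-0.045,0],[0,0,0],1],
  [[0.01,-0.045,0.1],[0,0,0],1],
  [[0.01,-0.045,0.2],[0,0,0],1],
  [[0.01,-0.045,0.27],[0,0,0],1],
  [[0.01,-0.045,0.31],[0,0,0],1],
  [[0.01,-0.045,0.33],[0,0,0],1],
  [[0.01,-0.045,0.33],[0,0,0],1],
])

```text
clock: 5.65
position: [0.6406, -0.2465, 0.0181]
tool_rot: [-0.0, -0.087, 0.996, 0.0]
force: [1.0, -0.2, -3.1]
finger_gap: 0.485
```

```bash
python3 go.py LSb .014|tail -2
```

```text
[ 0.6406 -0.2465  0.0181] 5.65
LSb .014 ([0.0, 0.006, 0.014], [0.0, -0.0, 0.0])
```

step_arm([
  [[0,0,0.004],[0,0,0],1],
  [[0,0,0.007],[0,0,0],1],
  [[0,0,0.01],[0,0,0],1],
  [[0,0,0.013],[0,0,0],1],
  [[0,0,0.015],[0,0,0],1],
  [[0,0,0.015],[0,0,0],1],
])

```text
clock: 6.25
position: [0.6406, -0.2466, 0.0138]
tool_rot: [-0.0, -0.087, 0.996, -0.0]
force: [0.3, 0.4, -2.8]
finger_gap: 0.483
```

step_arm([
  [[0,0,0.002],[0,0,0],1],
  [[0,0,0.002],[0,0,0],1],
])

```text
clock: 6.45
position: [0.6407, -0.2467, 0.0133]
tool_rot: [0.0, -0.087, 0.996, -0.0]
force: [-0.2, -0.1, -1.6]
finger_gap: 0.481
```

step_arm([
  [[0,0,0.002],[0,0,0],1],
  [[0,0,0.002],[0,0,0],1],
  [[0,0,0.002],[0,0,0],0.46],
  [[0,0,0.002],[0,0,0],0.42],
  [[0,0,0.002],[0,0,0],0.39],
  [[0,0,0.002],[0,0,0],0.39],
])

```text
clock: 7.05
position: [0.6407, -0.2466, 0.0125]
tool_rot: [0.0, -0.087, 0.996, -0.0]
force: [0.8, 0.7, 0.0]
finger_gap: 0.611
```

step_arm([
  [[0,0,-0.03],[0,0,0],0.39],
  [[0,0,-0.08],[0,0,0],0.39],
  [[0,0,-0.18],[0,0,0],0.39],
  [[0,0,-0.3],[0,0,0],0.39],
  [[0,0,-0.4],[0,0,0],0.39],
])

```text
clock: 7.55
position: [0.6412, -0.2469, 0.1359]
tool_rot: [0.001, -0.087, 0.996, -0.0]
force: [0.6, 0.4, -0.6]
finger_gap: 0.61
```

```bash
python3 go.py SS .13|tail -2
```

```text
[ 0.6412 -0.2469  0.1359] 7.55
SS .13 ([-0.064, 1.731, 0.018], [0.001, 0.001, 1.556])
```

```bash
sed -i 's/"SS":(.570,.268,-40),"SV":(.4597,.2655,-47)/"SS":(.570,.268,140),"SV":(.4597,.2655,133)/;s/"SS":-80/"SS":100/' go.py; python3 go.py SS .13|tail -1
```

```text
SS .13 ([-0.064, 1.731, 0.018], [-0.001, 0.001, -0.444])
```

step_arm([
  [[0,0.16,0],[0,0,0],0.2],
  [[0,0.32,0],[0,0,0],0],
  [[0,0.48,0],[0,0,-0.1],0],
  [[0,0.64,0],[0,0,-0.2],0],
  [[-0.02,0.8,0],[0,0,-0.3],0],
  [[-0.05,0.96,0],[0,0,-0.4],0],
  [[-0.06,1,0],[0,0,-0.44],0],
  [[-0.06,1,0],[0,0,-0.44],0],
])

```text
clock: 8.35
position: [0.6067, 0.0542, 0.1341]
tool_rot: [0.001, -0.421, 0.907, -0.0]
force: [-0.1, -0.3, 0.9]
finger_gap: 1.003
```

```bash
python3 go.py SS .13|tail -2
```

```text
[0.6067 0.0542 0.1341] 8.35
SS .13 ([-0.466, 0.553, 0.014], [-0.001, 0.001, -0.002])
```

step_arm([
  [[-0.466,0.553,0.014],[0,0,0],0],
  [[-0.466,0.553,0.014],[0,0,0],0],
  [[-0.466,0.553,0.014],[0,0,0],0],
  [[-0.466,0.553,0.014],[0,0,0],0],
  [[-0.466,0.553,0.014],[0,0,0],0],
  [[-0.466,0.553,0.014],[0,0,0],0],
  [[-0.466,0.553,0.014],[0,0,0],0],
])

```text
clock: 9.05
position: [0.5709, 0.2646, 0.1287]
tool_rot: [-0.0, -0.419, 0.908, -0.0]
force: [-0.2, -0.7, -0.4]
finger_gap: 1.005
```

```bash
python3 go.py SS .01|tail -2;python3 - <<'E'
from go import *
c=cam("top");f=c["frame"][:,:,::-1];g=lambda a:(255*(a/255.)**.55).astype(np.uint8)
cv2.imwrite("pics/c1.png",g(np.hstack([cv2.resize(f[160:300,305:435],None,fx=3,fy=3),cv2.resize(f[160:300,125:245],None,fx=3,fy=3)])))
E
```

```text
[0.5709 0.2646 0.1287] 9.05
SS .01 ([-0.007, 0.01, 0.396], [-0.0, -0.0, -0.005])
```

View pics/c1.png

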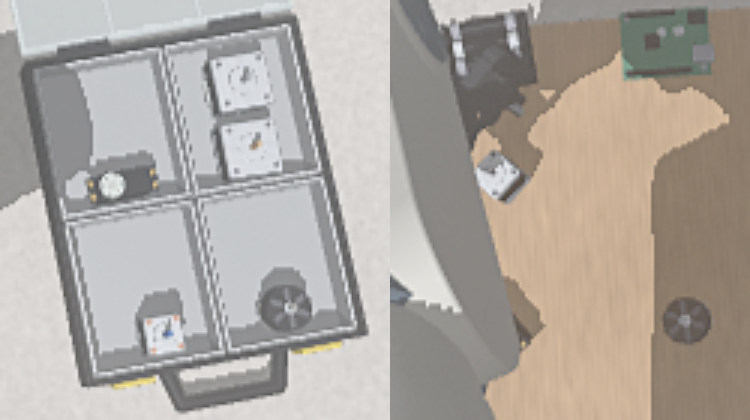

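The large stepper stands upright in its bin, square beside its mate. Next is the small stepper.

step_arm([
  [[-0.007,0.01,0],[0,0,0],0],
  [[-0.007,0.01,0.1],[0,0,0],0],
  [[-0.007,0.01,0.2],[0,0,0],0],
  [[-0.007,0.01,0.3],[0,0,0],0],
  [[-0.007,0.01,0.36],[0,0,0],0],
  [[-0.007,0.01,0.396],[0,0,0],0],
  [[-0.007,0.01,0.396],[0,0,0],0.2],
  [[-0.007,0.01,0.396],[0,0,0],0.5],
])

```text
clock: 9.9
position: [0.5702, 0.2692, 0.0103]
tool_rot: [0.0, -0.419, 0.908, -0.0]
force: [0.3, -0.1, 0.6]
finger_gap: 0.687
```

step_arm([
  [[0,0,0],[0,0,0],0.6],
  [[0,0,0],[0,0,0],0.65],
  [[0,0,0],[0,0,0],1],
  [[0,0,0],[0,0,0],1],
  [[0,0,0],[0,0,0],1],
  [[0,0,0],[0,0,0],1],
  [[0,0,0],[0,0,0],1],
])

```text
clock: 10.6
position: [0.5704, 0.2698, 0.0109]
tool_rot: [0.001, -0.42, 0.908, -0.0]
force: [-0.1, -1.8, 5.8]
finger_gap: 0.317
```

```bash
python3 go.py SSb .13|tail -2
```

```text
[0.5704 0.2698 0.0109] 10.6
SSb .13 ([1.254, -0.77, -0.399], [-0.0, 0.001, 0.44])
```

step_arm([
  [[0,0,-0.1],[0,0,0],1],
  [[0,0,-0.22],[0,0,0],1],
  [[0,0,-0.38],[0,0,0],1],
  [[0.17,-0.1,-0.39],[0,0,0],1],
  [[0.34,-0.2,-0.39],[0,0,0.08],1],
  [[0.5,-0.3,-0.39],[0,0,0.16],1],
  [[0.66,-0.4,-0.39],[0,0,0.24],1],
  [[0.8,-0.5,-0.39],[0,0,0.32],1],
])

```text
clock: 11.4
position: [0.531, 0.0209, 0.1269]
tool_rot: [0.0, -0.178, 0.984, -0.0]
force: [1.1, 0.7, -1.9]
finger_gap: 0.32
```

```bash
python3 go.py SSb .13|tail -2
```

```text
[0.531  0.0209 0.1269] 11.4
SSb .13 ([0.308, -0.551, -0.01], [-0.0, 0.0, 0.117])
```

step_arm([
  [[0.08,-0.14,-0.01],[0,0,0.06],1],
  [[0.16,-0.28,-0.01],[0,0,0.115],1],
  [[0.24,-0.42,-0.01],[0,0,0.115],1],
  [[0.29,-0.52,-0.01],[0,0,0.115],1],
  [[0.3,-0.53,-0.01],[0,0,0.115],1],
  [[0.3,-0.53,-0.01],[0,0,0.115],1],
])

```text
clock: 12.0
position: [0.5037, -0.1589, 0.1297]
tool_rot: [-0.0, -0.09, 0.996, 0.0]
force: [-0.4, 0.7, -1.0]
finger_gap: 0.326
```

```bash
python3 go.py SSb .018|tail -2
```

```text
[ 0.5037 -0.1589  0.1297] 12.0
SSb .018 ([0.008, -0.024, 0.372], [0.0, -0.0, 0.004])
```

step_arm([
  [[0.008,-0.024,0],[0,0,0.004],1],
  [[0.008,-0.024,0.05],[0,0,0.004],1],
  [[0.008,-0.024,0.15],[0,0,0.004],1],
  [[0.008,-0.024,0.25],[0,0,0.004],1],
  [[0.008,-0.024,0.32],[0,0,0.004],1],
  [[0.008,-0.024,0.36],[0,0,0.004],1],
  [[0.008,-0.024,0.37],[0,0,0.004],1],
  [[0.008,-0.024,0.37],[0,0,0.004],1],
])

```text
clock: 12.8
position: [0.5034, -0.1653, 0.0187]
tool_rot: [-0.0, -0.088, 0.996, 0.0]
force: [-0.2, 0.5, -1.8]
finger_gap: 0.319
```

step_arm([
  [[0,0,0.003],[0,0,0],1],
  [[0,0,0.006],[0,0,0],1],
  [[0,0,0.009],[0,0,0],1],
  [[0,0,0.011],[0,0,0],1],
  [[0,0,0.011],[0,0,0],1],
  [[0,0,0.011],[0,0,0],1],
])

```text
clock: 13.4
position: [0.5031, -0.1657, 0.0154]
tool_rot: [0.0, -0.088, 0.996, -0.0]
force: [-0.4, 0.3, -1.8]
finger_gap: 0.314
```

step_arm([
  [[0,0,0.002],[0,0,0],1],
  [[0,0,0.003],[0,0,0],1],
  [[0,0,0.004],[0,0,0],1],
  [[0,0,0.004],[0,0,0],1],
])

```text
clock: 13.8
position: [0.5031, -0.1656, 0.014]
tool_rot: [-0.0, -0.088, 0.996, 0.0]
force: [0.1, -0.9, -1.4]
finger_gap: 0.322
```

step_arm([
  [[0,0,0.002],[0,0,0],1],
  [[0,0,0.002],[0,0,0],1],
  [[0,0,0.002],[0,0,0],1],
])

```text
clock: 14.1
position: [0.5032, -0.1657, 0.0138]
tool_rot: [0.0, -0.088, 0.996, -0.0]
force: [-2.0, 0.1, 6.6]
finger_gap: 0.318
```

step_arm([
  [[0,0,0],[0,0,0],0.62],
  [[0,0,0],[0,0,0],0.55],
  [[0,0,0],[0,0,0],0.5],
  [[0,0,0],[0,0,0],0.5],
])

```text
clock: 14.5
position: [0.5031, -0.1657, 0.0134]
tool_rot: [-0.0, -0.088, 0.996, -0.0]
force: [0.2, 0.5, 0.5]
finger_gap: 0.501
```

step_arm([
  [[0,0,-0.03],[0,0,0],0.5],
  [[0,0,-0.08],[0,0,0],0.5],
  [[0,0,-0.18],[0,0,0],0.5],
  [[0,0,-0.3],[0,0,0],0.5],
  [[0,0,-0.4],[0,0,0],0.5],
])

```text
clock: 15.0
position: [0.5033, -0.1657, 0.1357]
tool_rot: [0.0, -0.088, 0.996, -0.0]
force: [0.7, -0.2, 0.5]
finger_gap: 0.497
```

```bash
python3 go.py SV .13|tail -2
```

```text
[ 0.5033 -0.1657  0.1357] 15.0
SV .13 ([-0.109, 1.441, 0.018], [-0.0, 0.0, -0.366])
```

step_arm([
  [[0,0.16,0],[0,0,0],0.2],
  [[0,0.32,0],[0,0,0],0],
  [[0,0.48,0],[0,0,-0.1],0],
  [[0,0.64,0],[0,0,-0.2],0],
  [[-0.02,0.8,0],[0,0,-0.3],0],
  [[-0.05,0.96,0],[0,0,-0.36],0],
  [[-0.08,1,0],[0,0,-0.366],0],
  [[-0.08,1,0],[0,0,-0.366],0],
])

```text
clock: 15.8
position: [0.4751, 0.1359, 0.1342]
tool_rot: [0.001, -0.368, 0.93, -0.0]
force: [0.1, -0.4, 0.1]
finger_gap: 1.002
```

```bash
python3 - <<'E'
from seg import *
c=cam("top");s=cam("side")
for n,C,roi,fn,z,k in(("SV",c,(146,176,255,283),lambda s,v:(v<42),.038,9),("SVfull",c,(146,178,255,285),lambda s,v:(v<50)|((s<60)&(v>75)),.036,5)):
    px,P,e=seg(C,roi,fn,z,k);print(n,P,e)
f=c["frame"][:,:,::-1];g=lambda a:(255*(a/255.)**.5).astype(np.uint8)
cv2.imwrite("pics/d1.png",g(np.hstack([cv2.resize(f[250:290,140:190],None,fx=8,fy=8,interpolation=cv2.INTER_CUBIC),cv2.resize(s["frame"][345:385,237:287,::-1],None,fx=8,fy=8,interpolation=cv2.INTER_CUBIC)])))
E
python3 go.py SV .13|tail -2
```

```text
[0.4741 0.1335 0.1336] 15.9
SV .13 ([-0.265, 0.355, 0.012], [-0.0, -0.0, 0.0])Traceback (most recent call last):
  File "<stdin>", line 4, in <module>
  File "seg.py", line 6, in seg
    cs,_=cv2.findContours(m,0,2);q=max(cs,key=cv2.contourArea)
                                   ~~~^^^^^^^^^^^^^^^^^^^^^^^^
ValueError: max() iterable argument is empty
```

step_arm([
  [[-0.1,0.13,0.01],[0,0,0],0],
  [[-0.2,0.26,0.01],[0,0,0],0],
  [[-0.265,0.355,0.012],[0,0,0],0],
  [[-0.265,0.355,0.012],[0,0,0],0],
  [[-0.265,0.355,0.012],[0,0,0],0],
  [[-0.265,0.355,0.012],[0,0,0],0],
])

```text
clock: 16.5
position: [0.4597, 0.2642, 0.1298]
tool_rot: [-0.0, -0.366, 0.931, -0.0]
force: [-0.6, -1.1, 0.0]
finger_gap: 1.0
```

```bash
python3 go.py SV .009|tail -2
```

```text
[0.4597 0.2642 0.1298] 16.5
SV .009 ([-0.003, 0.003, 0.403], [-0.0, -0.001, -0.001])
```

step_arm([
  [[-0.003,0.003,0.1],[0,0,0],0],
  [[-0.003,0.003,0.2],[0,0,0],0],
  [[-0.003,0.003,0.3],[0,0,0],0],
  [[-0.003,0.003,0.36],[0,0,0],0],
  [[-0.003,0.003,0.403],[0,0,0],0],
  [[-0.003,0.003,0.403],[0,0,0],0],
  [[-0.003,0.003,0.403],[0,0,0],0.4],
  [[-0.003,0.003,0.403],[0,0,0],0.6],
])

```text
clock: 17.3
position: [0.4605, 0.2674, 0.01]
tool_rot: [0.001, -0.367, 0.93, 0.0]
force: [-0.4, 1.1, 0.1]
finger_gap: 0.695
```

step_arm([
  [[0,0,0],[0,0,0],0.65],
  [[0,0,0],[0,0,0],0.7],
  [[0,0,0],[0,0,0],0.75],
  [[0,0,0],[0,0,0],1],
  [[0,0,0],[0,0,0],1],
  [[0,0,0],[0,0,0],1],
  [[0,0,0],[0,0,0],1],
  [[0,0,0],[0,0,0],1],
])

```text
clock: 18.1
position: [0.46, 0.2675, 0.0095]
tool_rot: [0.0, -0.367, 0.93, 0.0]
force: [-1.6, -0.9, 6.0]
finger_gap: 0.22
```

```bash
python3 go.py SVb .13|tail -2
python3 - <<'E'
from h import *
s=cam("side");f=s["frame"][280:410,180:360,::-1]
cv2.imwrite("pics/d1.png",(255*(cv2.resize(f,None,fx=4,fy=4,interpolation=cv2.INTER_CUBIC)/255.)**.55).astype(np.uint8))
E
```

```text
[0.46   0.2675 0.0095] 18.1
SVb .13 ([0.554, -1.368, -0.402], [0.0, 0.0, 1.367])
```

View pics/d1.png

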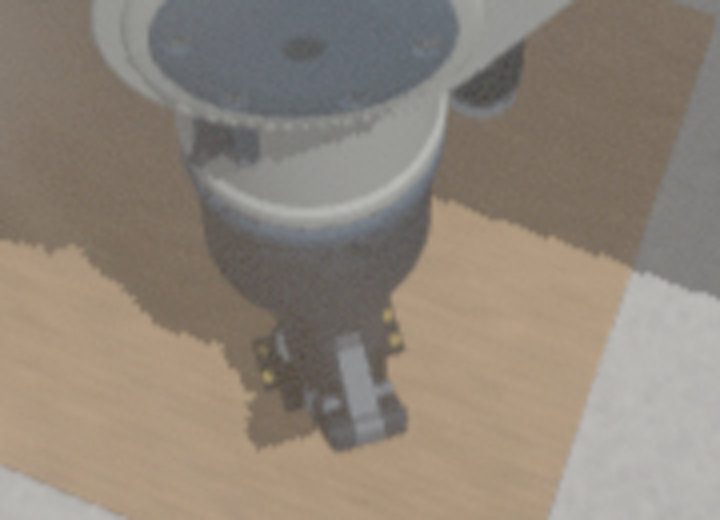

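The servo is held centrally (both ears visible either side of the fingers). Carry it.

step_arm([
  [[0,0,-0.1],[0,0,0],1],
  [[0,0,-0.22],[0,0,0],1],
  [[0,0,-0.38],[0,0,0],1],
  [[0.06,-0.14,-0.4],[0,0,0.08],1],
  [[0.12,-0.29,-0.4],[0,0,0.17],1],
  [[0.18,-0.44,-0.4],[0,0,0.26],1],
  [[0.24,-0.59,-0.4],[0,0,0.35],1],
  [[0.3,-0.74,-0.4],[0,0,0.44],1],
])

```text
clock: 18.95
position: [0.5457, 0.0418, 0.1292]
tool_rot: [0.0, -0.027, 1.0, 0.0]
force: [0.6, 0.9, -0.7]
finger_gap: 0.225
```

```bash
python3 go.py SVb .13|tail -2
```

```text
[0.5457 0.0418 0.1292] 18.95
SVb .13 ([-0.209, -0.638, -0.003], [0.0, 0.0, 0.924])
```

step_arm([
  [[-0.03,-0.1,0],[0,0,0.09],1],
  [[-0.06,-0.2,0],[0,0,0.18],1],
  [[-0.09,-0.3,0],[0,0,0.27],1],
  [[-0.12,-0.38,0],[0,0,0.36],1],
  [[-0.15,-0.46,0],[0,0,0.45],1],
  [[-0.18,-0.54,0],[0,0,0.54],1],
  [[-0.2,-0.6,0],[0,0,0.63],1],
  [[-0.2,-0.62,0],[0,0,0.72],1],
])

```text
clock: 19.75
position: [0.6171, -0.1402, 0.1289]
tool_rot: [0.0, 0.513, 0.858, -0.0]
force: [0.6, -0.5, -0.6]
finger_gap: 0.224
```

```bash
python3 go.py SVb .017|tail -2
```

```text
[ 0.6171 -0.1402  0.1289] 19.75
SVb .017 ([-0.019, -0.004, 0.373], [0.0, 0.0, 0.203])
```

step_arm([
  [[-0.019,-0.004,0],[0,0,0.09],1],
  [[-0.019,-0.004,0],[0,0,0.18],1],
  [[-0.019,-0.004,0],[0,0,0.203],1],
  [[-0.019,-0.004,0],[0,0,0.203],1],
])

```text
clock: 20.15
position: [0.6179, -0.144, 0.1288]
tool_rot: [-0.0, 0.641, 0.768, -0.0]
force: [0.2, 1.2, -1.0]
finger_gap: 0.23
```

```bash
python3 go.py SVb .017|tail -2
```

```text
[ 0.6179 -0.144   0.1288] 20.15
SVb .017 ([-0.007, 0.002, 0.373], [-0.0, -0.0, 0.004])
```

step_arm([
  [[-0.007,0,0.05],[0,0,0.004],1],
  [[-0.007,0,0.15],[0,0,0.004],1],
  [[-0.007,0,0.25],[0,0,0.004],1],
  [[-0.007,0,0.32],[0,0,0.004],1],
  [[-0.007,0,0.355],[0,0,0.004],1],
  [[-0.007,0,0.37],[0,0,0.004],1],
  [[-0.007,0,0.375],[0,0,0.004],1],
  [[-0.007,0,0.375],[0,0,0.004],1],
])

```text
clock: 20.95
position: [0.6191, -0.1463, 0.0171]
tool_rot: [0.001, 0.643, 0.766, 0.0]
force: [-0.0, -0.2, -1.4]
finger_gap: 0.223
```

step_arm([
  [[0,0,0.003],[0,0,0],1],
  [[0,0,0.005],[0,0,0],1],
  [[0,0,0.007],[0,0,0],1],
  [[0,0,0.008],[0,0,0],1],
  [[0,0,0.008],[0,0,0],1],
])

```text
clock: 21.45
position: [0.6185, -0.1461, 0.0142]
tool_rot: [0.0, 0.643, 0.766, 0.0]
force: [-0.3, 1.0, -0.9]
finger_gap: 0.221
```

step_arm([
  [[0,0,0.002],[0,0,0],1],
  [[0,0,0.003],[0,0,0],1],
  [[0,0,0.004],[0,0,0],1],
  [[0,0,0.004],[0,0,0],1],
  [[0,0,0.004],[0,0,0],1],
])

```text
clock: 21.95
position: [0.6185, -0.1461, 0.0128]
tool_rot: [-0.0, 0.643, 0.766, -0.0]
force: [-0.6, 0.6, -0.6]
finger_gap: 0.226
```

step_arm([
  [[0,0,0.002],[0,0,0],1],
  [[0,0,0.002],[0,0,0],1],
  [[0,0,0.002],[0,0,0],1],
])

```text
clock: 22.25
position: [0.6186, -0.1461, 0.0126]
tool_rot: [0.0, 0.643, 0.766, 0.0]
force: [-0.8, 0.3, 5.1]
finger_gap: 0.224
```

step_arm([
  [[0,0,0],[0,0,0],0.72],
  [[0,0,0],[0,0,0],0.65],
  [[0,0,0],[0,0,0],0.6],
  [[0,0,0],[0,0,0],0.6],
])

```text
clock: 22.65
position: [0.6184, -0.1461, 0.0121]
tool_rot: [-0.0, 0.643, 0.766, -0.0]
force: [0.1, -1.0, 0.2]
finger_gap: 0.399
```

step_arm([
  [[0,0,-0.03],[0,0,0],0.6],
  [[0,0,-0.08],[0,0,0],0.6],
  [[0,0,-0.18],[0,0,0],0.6],
  [[0,0,-0.3],[0,0,0],0.6],
  [[0,0,-0.4],[0,0,0],0.6],
])

```text
clock: 23.15
position: [0.619, -0.1463, 0.1355]
tool_rot: [0.001, 0.643, 0.766, 0.0]
force: [0.8, -0.5, -0.4]
finger_gap: 0.401
```

```bash
sed -i 's/(.4602,.124,90)/(.4602,.124,10)/;s/"OR":100}/"OR":100}/' go.py; python3 go.py OR .13|tail -2
```

```text
[ 0.619  -0.1463  0.1355] 23.15
OR .13 ([0.979, -0.365, 0.017], [0.001, 0.0, 0.0])
```

step_arm([
  [[0.12,-0.04,0.01],[0,0,-0.09],0.3],
  [[0.25,-0.09,0.01],[0,0,-0.18],0],
  [[0.38,-0.14,0.01],[0,0,-0.27],0],
  [[0.51,-0.19,0.01],[0,0,-0.36],0],
  [[0.64,-0.24,0.01],[0,0,-0.45],0],
  [[0.77,-0.29,0.01],[0,0,-0.54],0],
  [[0.9,-0.34,0.01],[0,0,-0.63],0],
  [[0.979,-0.365,0.017],[0,0,-0.72],0],
])

```text
clock: 23.95
position: [0.4583, 0.126, 0.1287]
tool_rot: [0.001, 0.129, 0.992, 0.0]
force: [0.9, 0.8, 0.3]
finger_gap: 0.999
```

step_arm([
  [[0,0,0],[0,0,-0.09],0],
  [[0,0,0],[0,0,-0.18],0],
  [[0,0,0],[0,0,-0.27],0],
  [[0,0,0],[0,0,-0.28],0],
  [[0,0,0],[0,0,-0.28],0],
])

```text
clock: 24.45
position: [0.46, 0.1242, 0.128]
tool_rot: [0.001, -0.086, 0.996, 0.0]
force: [-0.8, 0.5, 0.6]
finger_gap: 1.004
```

```bash
sed -i 's/(.4602,.124,10)/(.4602,.124,100)/' go.py; python3 go.py OR .009|tail -2;python3 - <<'E'
from go import *
c=cam("top");f=c["frame"][:,:,::-1];g=lambda a:(255*(a/255.)**.55).astype(np.uint8)
cv2.imwrite("pics/e1.png",g(np.hstack([cv2.resize(f[160:300,305:435],None,fx=3,fy=3),cv2.resize(f[160:300,125:245],None,fx=3,fy=3)])))
E
```

```text
[0.46   0.1242 0.128 ] 24.45
OR .009 ([-0.0, -0.001, 0.397], [0.0, 0.001, -0.002])
```

View pics/e1.png

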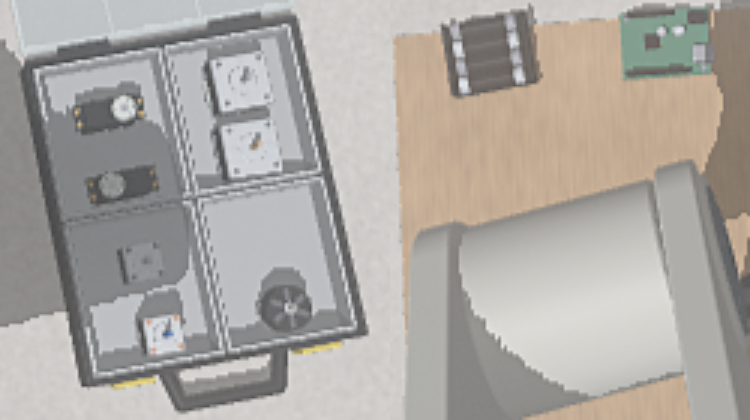

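All three placed motors stand upright in the right bins, and the bystanders are in place. Last is the outrunner.

step_arm([
  [[0,0,0.1],[0,0,0],0],
  [[0,0,0.2],[0,0,0],0],
  [[0,0,0.3],[0,0,0],0],
  [[0,0,0.36],[0,0,0],0],
  [[0,0,0.397],[0,0,0],0],
  [[0,0,0.397],[0,0,0],0],
  [[0,0,0.397],[0,0,0],0.3],
  [[0,0,0.397],[0,0,0],0.5],
])

```text
clock: 25.3
position: [0.4604, 0.1243, 0.0091]
tool_rot: [0.001, -0.087, 0.996, 0.0]
force: [0.4, -0.8, -0.7]
finger_gap: 0.691
```

step_arm([
  [[0,0,0],[0,0,0],0.55],
  [[0,0,0],[0,0,0],0.6],
  [[0,0,0],[0,0,0],1],
  [[0,0,0],[0,0,0],1],
  [[0,0,0],[0,0,0],1],
  [[0,0,0],[0,0,0],1],
  [[0,0,0],[0,0,0],1],
])

```text
clock: 26.0
position: [0.4602, 0.1243, 0.0091]
tool_rot: [0.001, -0.087, 0.996, 0.0]
force: [-2.0, -0.0, 10.8]
finger_gap: 0.391
```

```bash
python3 go.py ORb .13|tail -2
```

```text
[0.4602 0.1243 0.0091] 26.0
ORb .13 ([0.029, -1.315, -0.403], [0.0, 0.001, -0.0])
```

step_arm([
  [[0,0,-0.1],[0,0,0],1],
  [[0,0,-0.22],[0,0,0],1],
  [[0,0,-0.38],[0,0,0],1],
  [[0,-0.15,-0.4],[0,0,0],1],
  [[0,-0.3,-0.4],[0,0,0],1],
  [[0,-0.46,-0.4],[0,0,0],1],
  [[0,-0.62,-0.4],[0,0,0],1],
  [[0.02,-0.78,-0.4],[0,0,0],1],
])

```text
clock: 26.8
position: [0.495, -0.1093, 0.1286]
tool_rot: [0.001, -0.087, 0.996, -0.0]
force: [-0.5, 0.4, -1.3]
finger_gap: 0.397
```

```bash
python3 go.py ORb .13|tail -2
```

```text
[ 0.495  -0.1093  0.1286] 26.8
ORb .13 ([0.008, -0.528, -0.004], [-0.0, 0.001, 0.0])
```

step_arm([
  [[0.008,-0.15,0],[0,0,0],1],
  [[0.008,-0.3,0],[0,0,0],1],
  [[0.008,-0.44,0],[0,0,0],1],
  [[0.008,-0.5,0],[0,0,0],1],
  [[0.008,-0.51,0],[0,0,0],1],
  [[0.008,-0.51,0],[0,0,0],1],
])

```text
clock: 27.4
position: [0.5181, -0.2581, 0.1279]
tool_rot: [-0.0, -0.087, 0.996, 0.0]
force: [0.2, 0.6, -0.2]
finger_gap: 0.393
```

```bash
python3 go.py ORb .017|tail -2
```

```text
[ 0.5181 -0.2581  0.1279] 27.4
ORb .017 ([-0.002, -0.027, 0.37], [0.001, -0.0, -0.001])
```

step_arm([
  [[0,-0.025,0],[0,0,0],1],
  [[0,-0.025,0.05],[0,0,0],1],
  [[0,-0.025,0.15],[0,0,0],1],
  [[0,-0.025,0.25],[0,0,0],1],
  [[0,-0.025,0.32],[0,0,0],1],
  [[0,-0.025,0.355],[0,0,0],1],
  [[0,-0.025,0.368],[0,0,0],1],
  [[0,-0.025,0.368],[0,0,0],1],
])

```text
clock: 28.2
position: [0.5199, -0.2655, 0.0175]
tool_rot: [-0.0, -0.087, 0.996, 0.0]
force: [-0.4, -0.0, -0.9]
finger_gap: 0.391
```

step_arm([
  [[0,0,0.003],[0,0,0],1],
  [[0,0,0.006],[0,0,0],1],
  [[0,0,0.009],[0,0,0],1],
  [[0,0,0.011],[0,0,0],1],
  [[0,0,0.011],[0,0,0],1],
  [[0,0,0.011],[0,0,0],1],
])

```text
clock: 28.8
position: [0.5199, -0.2659, 0.0145]
tool_rot: [0.0, -0.087, 0.996, -0.0]
force: [0.1, -0.2, -1.9]
finger_gap: 0.39
```

step_arm([
  [[0,0,0.002],[0,0,0],1],
  [[0,0,0.004],[0,0,0],1],
  [[0,0,0.006],[0,0,0],1],
  [[0,0,0.006],[0,0,0],1],
  [[0,0,0.006],[0,0,0],1],
])

```text
clock: 29.3
position: [0.5198, -0.2659, 0.0125]
tool_rot: [-0.0, -0.087, 0.996, 0.0]
force: [0.5, -0.0, -1.5]
finger_gap: 0.394
```

step_arm([
  [[0,0,0.002],[0,0,0],1],
  [[0,0,0.002],[0,0,0],1],
  [[0,0,0.002],[0,0,0],1],
])

```text
clock: 29.6
position: [0.5199, -0.2659, 0.0122]
tool_rot: [0.0, -0.087, 0.996, -0.0]
force: [-1.2, -1.0, 2.8]
finger_gap: 0.394
```

step_arm([
  [[0,0,0],[0,0,0],0.55],
  [[0,0,0],[0,0,0],0.5],
  [[0,0,0],[0,0,0],0.46],
  [[0,0,0],[0,0,0],0.46],
])

```text
clock: 30.0
position: [0.5199, -0.2659, 0.0119]
tool_rot: [-0.0, -0.087, 0.996, 0.0]
force: [1.0, 1.0, -0.1]
finger_gap: 0.542
```

step_arm([
  [[0,0,-0.03],[0,0,0],0.46],
  [[0,0,-0.08],[0,0,0],0.46],
  [[0,0,-0.18],[0,0,0],0.46],
  [[0,0,-0.3],[0,0,0],0.46],
  [[0,0,-0.42],[0,0,0],0.46],
  [[0,0.15,-0.5],[0,0,0],0.3],
  [[0,0.3,-0.5],[0,0,0],0],
  [[0,0.45,-0.5],[0,0,0],0],
])

```text
clock: 30.8
position: [0.4968, -0.132, 0.1645]
tool_rot: [0.002, -0.087, 0.996, -0.001]
force: [0.0, 1.1, -0.9]
finger_gap: 0.991
```

step_arm([
  [[0,0.16,0],[0,0,0],0],
  [[0,0.32,0],[0,0,0],0],
  [[0,0.5,0],[0,0,0],0],
  [[0,0.6,0],[0,0,0],0],
  [[0,0.6,0],[0,0,0],0],
  [[0,0.6,0],[0,0,0],0],
])

```text
clock: 31.4
position: [0.4654, 0.0449, 0.1631]
tool_rot: [0.001, -0.088, 0.996, -0.0]
force: [1.0, -0.7, -0.3]
finger_gap: 1.001
```

```bash
python3 -c "
from h import *
c=cam('top');s=cam('side')
g=lambda a:(255*(a/255.)**.55).astype(np.uint8)
cv2.imwrite('pics/f1.png',g(np.hstack([cv2.resize(c['frame'][160:300,305:435,::-1],(390,420)),cv2.resize(s['frame'][100:220,245:415,::-1],(410,420*290//420))if 0 else cv2.resize(s['frame'][95:215,250:367+30,::-1],(400,420))])))
T=load('top');S=load('side')
for C,r in((c,(155,195,135,240)),):
  d=cv2.absdiff(C['frame'],T['frame'])[r[0]:r[1],r[2]:r[3]];print(d.max(2).mean())
"
```

```text
1.5411904761904762
```

View pics/f1.png

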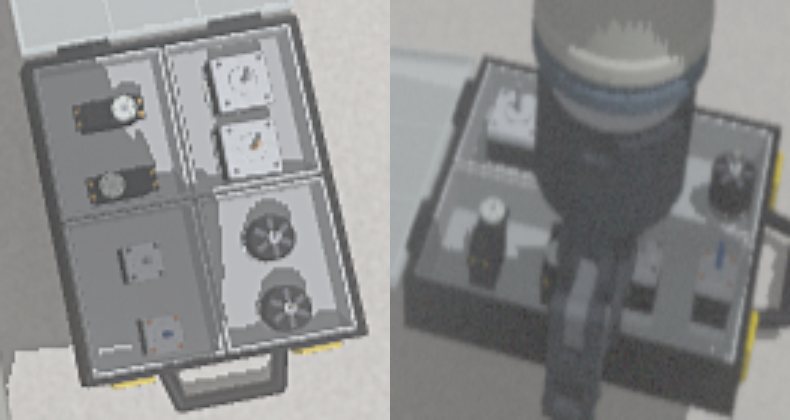

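All four motors stand upright beside their mates, and the bystander region is unchanged (mean pixel difference 1.5). Handing in.

```bash
python3 -c "
from rig import *
print(close_job())"
```

```text
the job is handed in; nothing more can be done
None
```

All four motors are in the parts case, each standing shaft up beside the motor of its own kind. I moved them in the order listed: large stepper, small stepper, servo, outrunner. Each was lowered until the wrist force showed contact with the bin floor, then released, and the job was handed in at about 31.5 s of the 96 s allowed.

- **Final top view:** two matching motors in every bin, all upright.
- **Bystanders:** the board area holding the circuit board and battery holder looked unchanged from the start (mean pixel difference about 1.5).
- **Forces:** the highest wrist force in the readouts at the end of each move was about 11 N. I did not monitor forces between readouts.
- **Side view:** in the last side picture the arm hid part of the case, including the newly placed outrunner, so that placement is confirmed from above only.
- **Camera disagreement:** the two cameras differed by about 2 mm on most positions, so I averaged them.
- **Failed check:** one re-measurement of the servo failed when the lighting changed. I used the earlier estimate, and the grasp was good.

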